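# Load the grinding jar and latch the mill lid

### The arm

A 6-joint arm with a two-finger parallel gripper is mounted at the origin on the work surface. World frame = base frame: x ahead of the robot, y to its left, z up, the work surface at z = 0. Lengths are in m, angles in rad, forces in N, time in s.
With the tool pointing down it reaches from about 0.425 to 0.95 m from the base axis. Payload 3.5 kg.
Tool frame: the origin (TCP) lies midway between the tips of the shut fingers; the grasp point (between the pads) lies 19 mm behind it (ctrl.hold_point_z is the distance from the TCP to the grasp point, in m); z points along the fingers, y is the line along which they close (so a half turn about z gives the same grasp; the last joint's range is limited). The gripper opens to 85 mm and grips with 20 to 120 N. Pads are 22 mm wide; open, the fingers measure 114 mm over their backs; the gripper's body (76 mm by 85 mm) begins 54 mm behind the grasp point. The pads swing forward as they close: fully open they stand 13 mm farther back than shut.
Start: joints at [0.98, 0.286, 1.577, -0, 1.279, -0.15], TCP at [0.288, 0.61, 0.231] pointing down, gripper open.
Joint ranges: [-2.77, 2.77], [-0.9, 2.22], [0.21, 2.48], [-1.53, 4.67], [0.24, 2.81], [-2.84, 2.84]. Speed limits (rad/s): [2.79, 2.79, 3.14, 3.14, 3.14, 3.14].

### API

Orientations are given as a unit quaternion [x, y, z, w].
In Python, from plant import readout, cams, sign_off, ctrl gives the robot as it stands. The module is installed in compiled form; this text tells all that it offers.
- The arm moves only by the tool step_arm, never from a script. Its argument "increments" is a list of rows, each a list of 2 entries, a list of its own where there are three numbers: the shift along the world's x, y, z in mm, then the turn, a rotation vector about the world's x, y, z in rad. In form: [[[x, y, z], [rx, ry, rz]], ...]. A call has 1 to 8 rows; each row shifts and turns the commanded pose from where the row before left it; what a row does not reach is not made up. A row lasts 1/12 s, in which the tool goes at most 41.7 mm and 7.16 degrees, less where a joint would pass 70% of its speed; a pose out of reach is approached as far as the arm can. A call is refused whole if a number of a shift passes 41.7 or a number of a turn 0.125, either way. A call with a gripper value outside its range is refused whole. "fingers" is the opening, from -1 (shut) to 1 (fully open), set as the call begins (left out, the last holds). The fingers move at their own pace and stop on an object; "grip_force" is the grip in N (left out, the last holds). Time passes only in rows, so rows that do not move let the fingers close. It gives the time, the measured TCP pose, the force, the opening and the grip force at its end, in the units of the state.
- readout.get_state(): the state, without advancing time (a new reading comes with each control period).
- cams.read_camera(name): name is "side" or "top"; returns the picture (384x512x3 uint8, red, green, blue); there is no depth.
- cams.get_calibration(name): a dict with "fx", "fy", "cx", "cy" (pixels), "eye" and "rotation" of the camera in the world. Camera axes: x right, y up, looking along -z (the intrinsics and any distortion apply to the point x, -y, -z); pixel columns grow to the right and rows downward; lengths in m; the calibration is good to about 2 mm. A picture is of the moment at which its call begins. get_calibration takes no time and is no camera call.
- sign_off(): hands the job in; it is judged then, once.
The state is a dict: "time": time; "qpos": joint angles; "dq": joint speeds; "joint_efforts": joint torques, N m; "eef_pos": TCP position; "tcp_rot": TCP orientation; "contact_force": force on the tool from outside, world axes, zero at the start; "wrist_torque": the same for the moment, N m; "opening": opening from 0.0 (shut) to 1.0 (fully open); "finger_force": force on a finger pad.
Only numpy, scipy, OpenCV 4.12 (cv2) and the standard library are available. Lean on these libraries where they do the work, as an engineer would, in place of code of your own. Each camera call takes 0.05 s, during which the arm holds its last target. There are 200 camera calls.

### The job

Gently set the small steel grinding jar upright and fully home in the round socket inside the mill, without dropping it. Then swing the mill's lid down and press it against its rubber seal until the latch catches and the lid stays down by itself, pressing no harder than about 20 N, and let go. Leave the other things on the bench where they are.

Things in the scene. Friction and masses are not known exactly. Their poses are not given: they have to be found in the camera images.
- mill: Compact cream benchtop mill, fixed: open-topped housing 240 (x) x 200 (y) mm, rim 115 mm high, 12 mm walls; a console block of the same height joins its +x end (x 108 to 203 mm). Chamber open inside x -108 to 108, y -88 to 88, floor at 20 mm. Origin: at bench level under the chamber's middle; z up. Lid hinged along the +y rim, latch in the middle of the -y wall.
- seat (a point): Centre of the floor of the round socket for the jar: bore 52 mm, 14 mm deep, mouth chamfered 4 mm, in a 100 x 100 x 20 mm steel block on the chamber floor. The point is 26 mm above the bench (socket mouth at 40 mm, mill rim at 115 mm). Axes as the mill's.
- jar: Small closed steel grinding jar, plain cylinder 46 mm in diameter and 70 mm high, 0.25 to 0.45 kg, loose, upright on the bench: the smallest of the bench things on the robot's right. Origin: centre of its underside; z up its axis.
- lid (a joint): Lid angle, rad, larger is more open. Starts at 1.65 to 1.85 (open, leaning a little to +y), end stop 1.95. The hinge is stiff (0.4 N m friction): the lid stays where it is left. Closing, it meets the catch's ramp between 0.14 and 0.09 and the soft seal at 0.08. Caught and released it stays between 0.012 and 0.063, depending on the catch's height; not caught, it springs back above 0.070.
- lid_hinge (a point): Middle of the lid's hinge line, 117 mm above the bench; its axes turn with the lid: x along the hinge, -y from hinge to free edge, z out of the outer face (up when closed). Lid 236 mm along the hinge, 218 mm from hinge to free edge, 8 mm thick, underside at z = 0; a 40 mm wide steel tongue hangs 28 mm below the underside in the middle of the free edge.
- lid_press (a point): Where to press: middle of the top of the black strip (180 x 24 x 12 mm) on the lid's free edge, over seal and catch; 196 mm from the hinge line, 20 mm above the lid's underside; axes as lid_hinge. Pressing, the seal takes 3 N plus 0.8 N per mm, the catch's ramp up to 4 N more; the catch closes at 6 to 15 N in all, with a small dip, then the stop stiffens. Over 25 N does damage.
- latch (a point): Middle of the -y wall's outer face where the spring catch sits, 106 mm above the bench (fixed mark; axes as the mill's). The catch itself is set up to 5 mm higher or lower, differently every time: it closes over the lid's tongue at a lid angle of 0.062 to 0.014. 0.4 mm beyond, the tongue meets a hard rubber stop (25 N per mm for 1 mm, then rigid) that moves with the catch.
- big_jar: Bystander: large steel jar, 82 mm in diameter, 75 mm high, loose. Origin: centre of its underside.
- bottle: Bystander: white plastic wide-mouth sample jar, 52 mm in diameter, 110 mm high, loose. Origin: centre of its underside.
- dish: Bystander: steel bowl, 80 mm across, 30 mm high, loose, at the robot's left. Origin: centre of its underside.
There are look-alikes about, which are no part of the job. Leave any orange or yellow look-alike of the jar alone.

How it is judged:
On the way, in this order (a step that is already met when the one before it is completed fails the run):
1. the jar stands fully home in the socket, let go, with the lid still open (horizontal distance between jar and seat below 0.006 m and z of jar in the frame of seat below 0.004 m and angle between jar's own z axis and vertical below 0.08 rad and contact force between the fingers and jar below 0.1 N and value of joint lid above 0.5 rad), for 0.2 s.
2. the lid is down past the catch (value of joint lid below 0.067 rad), for 0.2 s.
At the end, for the whole second after the job is handed in: The lid stays down on its latch by itself (lid angle under 0.067 rad) and the jar stands upright and at rest in the socket (within 6 mm of its centre, underside less than 4 mm above its floor, tilt under 0.08 rad) (value of joint lid below 0.067 rad and horizontal distance between jar and seat below 0.006 m and z of jar in the frame of seat below 0.004 m and angle between jar's own z axis and vertical below 0.08 rad and linear speed of jar below 0.03 m/s); the robot touches nothing.
It fails at once if the robot presses on the mill or its lid with more than 25 N (contact force between any of the fingers, the arm and mill above 25 N).
It fails at once if the jar is dropped into the mill (faster than 0.5 m/s within 60 mm of the socket) (distance between jar and seat below 0.06 m and linear speed of jar above 0.5 m/s).
It fails at once if a bystander is moved by more than 30 mm (distance of any of big_jar, bottle, dish from where it was at the start of the episode above 0.03 m).
It also fails if it takes over 64 s, if anything falls off the work surface, if the arm or the gripper's body presses on something with over 40 N, if the wrist force passes 120 N, or if a joint passes its speed limit or range.

## Working session

There is one attempt and no reset: what is moved stays moved. The work goes in short steps, Python scripts to look and compute and a tool call to move; the robot and the scene stay as the last step left them, time stands still between calls to the robot, and variables do not carry over. Pictures are saved under pics/ and viewed, at most 10 in all, crops included, and the job is handed in when it is done.

Besides the shell and the picture viewer there is one more tool, called in YAML: its name, and indented under it one key for each argument. step_arm: Moves the arm, as the interface text tells. Its arguments: {"type":"object","properties":{"increments":{"type":"array","items":{"type":"array"}},"fingers":{"type":"number"},"grip_force":{"type":"number"}},"required":["increments"]}

```bash
mkdir -p pics; cat > h.py <<'E'
import numpy as np, cv2
from plant import readout, cams, sign_off, ctrl
def snap(n,f):
    im=cams.read_camera(n); cv2.imwrite(f,im[:,:,::-1]); return im
def ray(n,u,v):
    c=cams.get_calibration(n); R=np.array(c['rotation']); 
    if R.ndim==1:
        from scipy.spatial.transform import Rotation as Q; R=Q.from_quat(R).as_matrix()
    d=R@np.array([(u-c['cx'])/c['fx'],-(v-c['cy'])/c['fy'],-1.]); return np.array(c['eye']),d
def atz(n,u,v,z):
    e,d=ray(n,u,v); return e+d*(z-e[2])/d[2]
def proj(n,p):
    c=cams.get_calibration(n); R=np.array(c['rotation'])
    q=R.T@(np.array(p)-np.array(c['eye'])); return np.array([c['cx']+c['fx']*q[0]/-q[2], c['cy']-c['fy']*q[1]/-q[2]])
E
python3 - <<'E'
from h import *
a=snap('top','pics/top0.png'); b=snap('side','pics/side0.png')
for n in('top','side'): print(n,cams.get_calibration(n))
print(readout.get_state(), ctrl.hold_point_z)
E
```

```text
top {'fx': 491.32246936241194, 'fy': 491.32246936241194, 'cx': 255.9130925361094, 'cy': 185.60900592200923, 'eye': array([ 0.35613453, -0.04393249,  1.42078083]), 'rotation': array([ 0.02230812, -0.02144543, -0.70052115,  0.71296042])}
side {'fx': 368.8234524969631, 'fy': 368.8234524969631, 'cx': 258.6907882268887, 'cy': 197.30287535346366, 'eye': array([0.71427912, 0.51249574, 0.91143353]), 'rotation': array([0.07885094, 0.30377728, 0.9211675 , 0.23011373])}
{'time': 0.1, 'qpos': array([ 9.80000508e-01,  2.87100102e-01,  1.57804524e+00, -3.55458053e-05,
        1.27862588e+00, -1.50026052e-01]), 'dq': array([ 6.72966516e-04, -4.35770849e-04, -3.75317238e-03,  1.95214829e-04,
        5.96991950e-05,  4.56181995e-04]), 'joint_efforts': array([ 1.24309649e-03, -4.07296371e+01, -2.93699670e+01, -1.05606509e-04,
        3.41757324e-03, -1.59727996e-06]), 'eef_pos': array([0.28763399, 0.60997733, 0.23006224]), 'tcp_rot': array([ 2.18600070e-01,  9.75813928e-01, -1.02156665e-03, -3.78459108e-04]), 'contact_force': array([ 0.41759565, -0.43665838, -0.38143393]), 'wrist_torque': array([-0.00543756, -0.04882287, -0.03256877]), 'finger_force': 0.0, 'opening': 1.001036252589129} 0.0187
```

View pics/top0.png

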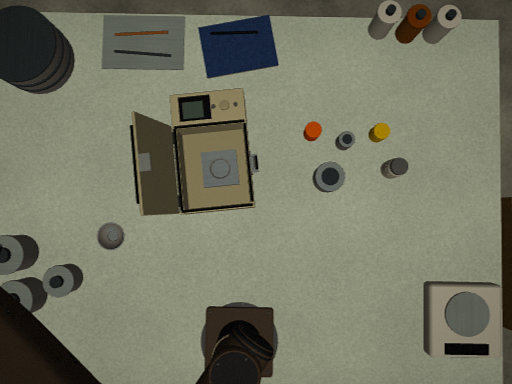

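View pics/side0.png

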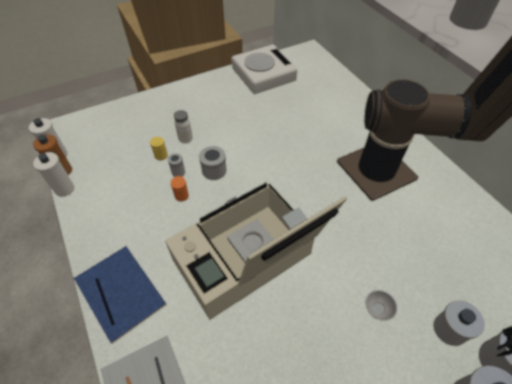

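The top view shows the mill at about (215,160), its socket at about (220,168) and its lid open to the left (+y). There are three small cylinders: orange (313,131), grey steel (346,140) and yellow (380,132). The big jar is at (329,177) and the white bottle at (395,168). The grey one at (346,140) fits the description: it is steel, uncoloured and the smallest. I'll confirm that in a crop.

```bash
sed -i 's/^    c=cams.get_calibration(n); R=np.array(c\[.rotation.\])$/    from scipy.spatial.transform import Rotation as Q\n    c=cams.get_calibration(n); R=Q.from_quat(c["rotation"]).as_matrix()/' h.py
python3 - <<'E'
from h import *
a=cv2.imread('pics/top0.png'); b=cv2.imread('pics/side0.png')
A=cv2.resize(a[80:220,160:300],(400,400),interpolation=cv2.INTER_CUBIC)  # x2.857
B=cv2.resize(a[110:190,300:380],(400,400),interpolation=cv2.INTER_CUBIC) # x5
C=cv2.resize(b[130:210,140:240],(400,200)[:2] and (250,200),interpolation=cv2.INTER_CUBIC)
cv2.imwrite('pics/crop1.png',np.hstack([A,B]))
t=(346,140)
for z in (0,.07): print(z,atz('top',346,140,z),atz('side',177,164,z))
print('seat',atz('top',220,168,.04))
E
```

```text
0 [ 0.58189511 -0.30152138  0.        ] [ 0.56397104 -0.32793946  0.        ]
0.07 [ 0.57077218 -0.28883032  0.07      ] [ 0.57551501 -0.26339228  0.07      ]
seat [0.48967871 0.0607207  0.04      ]
```

View pics/crop1.png

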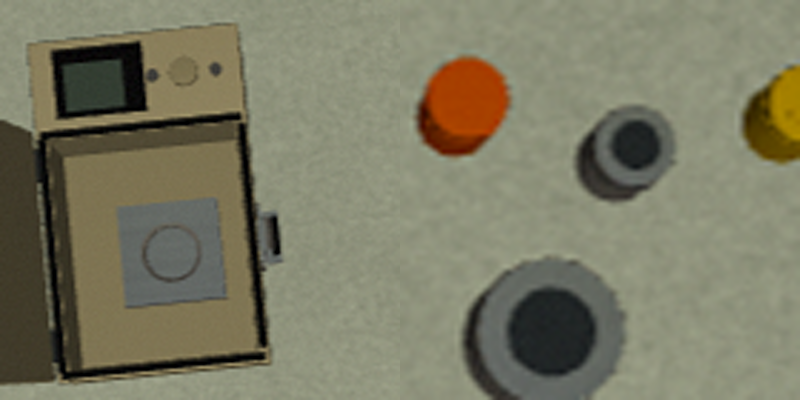

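The crop confirms that the small grey steel jar's top is centred at crop (634,146), which is full-image (346.5,138.8). The orange and yellow pieces beside it are the look-alikes. The socket ring is at crop (172,253), and the block's corners are clear. Next I'll fit the mill's pose and check it in the side view.

```bash
cat > fit.py <<'E'
from h import *
from scipy.optimize import least_squares
s=140/400
P=[(x,y) for x,y in [(118,207),(216,198),(226,297),(127,305),(172,253), (245,118),(270,358),(30,44),(238,23)]]
P=[((x+.5)*s-.5+160,(y+.5)*s-.5+80) for x,y in P]
# model in mill axes; block corners, socket, -y rim outer corners(+x then -x), console top corners
M=[(50,50,40),(50,-50,40),(-50,-50,40),(-50,50,40),(0,0,40),(108,-100,115),(-120,-100,115),(203,100,115),(203,-100,115)]
def w(p,m):
    c,q=np.cos(p[2]),np.sin(p[2]); m=np.array(m)/1000
    return np.array([p[0]+c*m[0]-q*m[1],p[1]+q*m[0]+c*m[1],m[2]])
E
python3 - <<'E'
from fit import *
# p: mill origin x,y,yaw ; seat offset x,y in mill
def res(p):
    r=[]
    for i,(m,uv) in enumerate(zip(M,P)):
        m=np.array(m,float)
        if i<5: m[:2]+=p[3:5]*1000
        r.append(proj('top',w(p,m))-uv)
    return np.ravel(r)
f=least_squares(res,[.49,.06,0.05,0,0],loss='soft_l1'); p=f.x
print(p, np.round(f.fun.reshape(-1,2),1))
seat=w(p,(p[3]*1e3,p[4]*1e3,26)); print('seat',seat)
jar=atz('top',346.5,138.8,.07); print('jar',jar)
b=cv2.imread('pics/side0.png'); K=4
x0,y0=150,130
C=cv2.resize(b[130:280,150:350],None,fx=K,fy=K,interpolation=cv2.INTER_CUBIC)
def dot(q,col):
    u=(proj('side',q)-(x0,y0)+.5)*K-.5; cv2.circle(C,tuple(int(v) for v in np.round(u)),2,col,-1)
t=np.linspace(0,2*np.pi,24)
for a in t:
    dot(jar+.023*np.array([np.cos(a),np.sin(a),0]),(0,0,255))
    dot(np.r_[seat[:2],.04]+.03*np.array([np.cos(a),np.sin(a),0]),(0,0,255))
for i,m in enumerate(M):
    m=np.array(m,float)
    if i<5:m[:2]+=p[3:5]*1e3
    dot(w(p,m),(0,255,0))
for th in (1.65,1.75,1.85):
  for x in(-118,118):
    dot(w(p,(x,100-218*np.cos(th),117+218*np.sin(th))),(255,0,0))
    print(th,x,w(p,(x,100-218*np.cos(th),117+218*np.sin(th))),proj('top',w(p,(x,100-218*np.cos(th),117+218*np.sin(th)))))
cv2.imwrite('pics/side_ov.png',C)
E
```

```text
[ 0.48986726  0.07432338  0.11549254 -0.00132396 -0.01298828] [[-0.4 -0.1]
 [ 0.5 -0.3]
 [ 0.4  0.1]
 [-0.3  0.8]
 [-0.1 -0.4]
 [ 0.8  0.6]
 [ 0.3  1.2]
 [-1.2 -1. ]
 [-0.2 -0.8]]
seat [0.49004884 0.06126906 0.026     ]
jar [ 0.57414692 -0.29019417  0.07      ]
1.65 -118 [0.35914213 0.1771928  0.33431658] [156.14852813 212.92613571]
1.65 118 [0.59356993 0.20438849 0.33431658] [147.16326433 107.81224486]
1.75 -118 [0.35665196 0.19865813 0.33150894] [146.68091948 213.88955337]
1.75 118 [0.59107977 0.22585382 0.33150894] [137.84248055 109.01912286]
1.85 -118 [0.35420654 0.21973779 0.32655799] [137.66694941 214.83350115]
1.85 118 [0.58863434 0.24693348 0.32655799] [128.98547512 110.40798349]
```

View pics/side_ov.png

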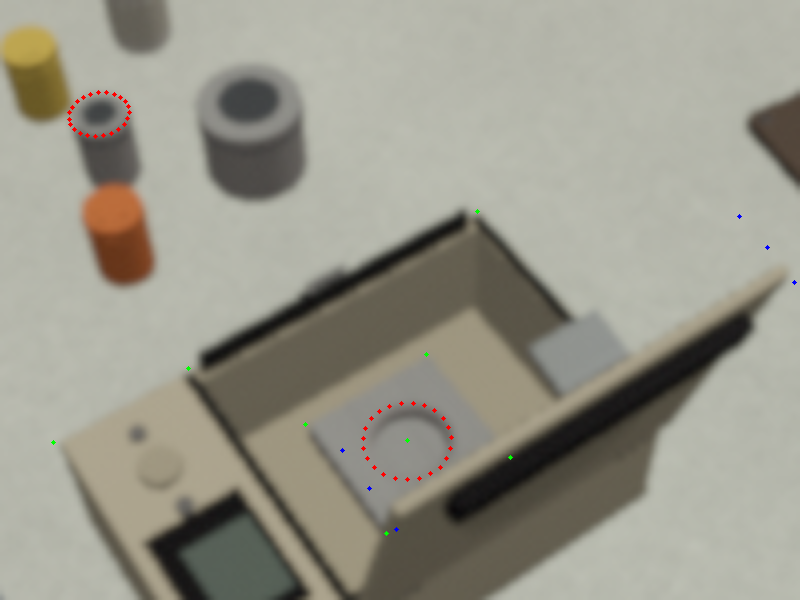

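The side overlay matches: the jar ring is at crop (100,114), the socket ring at (407,440), and the mill corners fall within about 1–2 image pixels. So the jar is at (0.574,-0.290) and the seat at (0.490,0.061), with mill yaw 0.115. The fingers will close along about 19° from x, clear of the neighbours. I'll go over the lid at z≈0.4.

step_arm:
  increments:
    - [[10, -30, 22], [0, 0, -0.1]]
    - [[10, -30, 22], [0, 0, -0.1]]
    - [[10, -30, 22], [0, 0, -0.1]]
    - [[10, -30, 22], [0, 0, -0.1]]
    - [[10, -30, 22], [0, 0, -0.1]]
    - [[10, -30, 22], [0, 0, -0.1]]
    - [[10, -30, 22], [0, 0, -0.1]]
    - [[10, -30, 22], [0, 0, -0.1]]
  fingers: 0.8
  grip_force: 40

```text
time: 0.77
eef_pos: [0.3678, 0.3689, 0.4078]
tcp_rot: [0.583, 0.812, -0.0, -0.0]
contact_force: [0.8, -0.1, 0.1]
opening: 0.901
finger_force: 0.0
```

step_arm:
  increments:
    - [[11.5, -37, 0], [0, 0, 0]]
    - [[11.5, -37, 0], [0, 0, 0]]
    - [[11.5, -37, 0], [0, 0, 0]]
    - [[11.5, -37, 0], [0, 0, 0]]
    - [[11.5, -37, 0], [0, 0, 0]]
    - [[11.5, -37, 0], [0, 0, 0]]
    - [[11.5, -37, 0], [0, 0, 0]]
    - [[11.5, -37, 0], [0, 0, 0]]

```text
time: 1.43
eef_pos: [0.4598, 0.0727, 0.407]
tcp_rot: [0.581, 0.814, -0.0, -0.0]
contact_force: [1.2, 0.2, 0.9]
opening: 0.902
finger_force: 0.0
```

step_arm:
  increments:
    - [[11.5, -37, 0], [0, 0, 0]]
    - [[11.5, -37, 0], [0, 0, 0]]
    - [[11.5, -37, 0], [0, 0, 0]]
    - [[11.5, -37, 0], [0, 0, 0]]
    - [[11.5, -37, -10], [0, 0, 0]]
    - [[11.5, -37, -10], [0, 0, 0]]
    - [[11.5, -37, -10], [0, 0, 0]]
    - [[11.5, -37, -10], [0, 0, 0]]

```text
time: 2.1
eef_pos: [0.552, -0.2234, 0.3663]
tcp_rot: [0.582, 0.814, 0.0, -0.0]
contact_force: [0.1, 0.3, 0.1]
opening: 0.9
finger_force: 0.0
```

step_arm:
  increments:
    - [[11, -33.5, -10], [0, 0, 0]]
    - [[11, -33.3, -10], [0, 0, 0]]
    - [[0, 0, -36], [0, 0, 0]]
    - [[0, 0, -36], [0, 0, 0]]
    - [[0, 0, -36], [0, 0, 0]]
    - [[0, 0, -36], [0, 0, 0]]
    - [[0, 0, -36], [0, 0, 0]]
    - [[0, 0, 0], [0, 0, 0]]

```text
time: 2.77
eef_pos: [0.569, -0.285, 0.1569]
tcp_rot: [0.581, 0.814, 0.0, -0.009]
contact_force: [-1.4, 0.4, -1.5]
opening: 0.899
finger_force: 0.0
```

```bash
python3 - <<'E'
from h import *
a=snap('top','pics/t1.png'); b=snap('side','pics/s1.png')
A=cv2.resize(a[90:210,280:420],None,fx=2.8,fy=2.8,interpolation=cv2.INTER_CUBIC)
B=cv2.resize(b[90:210,130:270],None,fx=2.8,fy=2.8,interpolation=cv2.INTER_CUBIC)
cv2.imwrite('pics/c2.png',np.hstack([A,B])); print(readout.get_state()['eef_pos'])
E
```

```text
[ 0.57307275 -0.28769431  0.16574501]
```

View pics/c2.png

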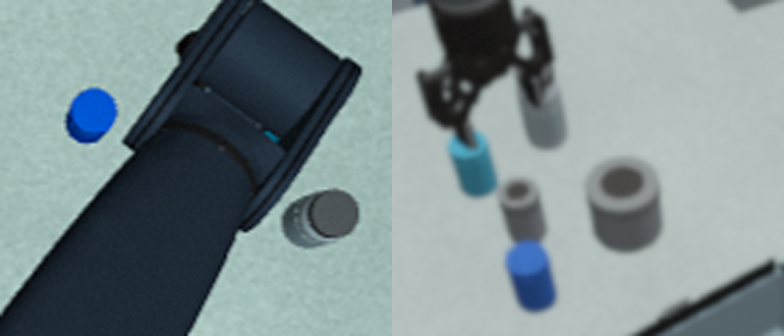

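The gripper hangs over the jar, with its fingers either side at side-crop (465,135) and (540,100). The jar is undisturbed at (522,205); red and blue are swapped in this crop. I'll descend and grip.

step_arm:
  increments:
    - [[0, -1, -26], [0, 0, 0]]
    - [[0, 0, -26], [0, 0, 0]]
    - [[0, 0, -26], [0, 0, 0]]
    - [[0, 0, -24], [0, 0, 0]]
    - [[0, 0, -20], [0, 0, 0]]
    - [[0, 0, -13], [0, 0, 0]]
    - [[0, 0, 0], [0, 0, 0]]
    - [[0, 0, 0], [0, 0, 0]]

```text
time: 3.53
eef_pos: [0.5752, -0.2901, 0.0342]
tcp_rot: [0.581, 0.814, -0.0, 0.001]
contact_force: [0.1, -1.6, 0.7]
opening: 0.9
finger_force: 0.0
```

step_arm:
  increments:
    - [[0, 0, 0], [0, 0, 0]]
    - [[0, 0, 0], [0, 0, 0]]
    - [[0, 0, 0], [0, 0, 0]]
    - [[0, 0, 0], [0, 0, 0]]
    - [[0, 0, 0], [0, 0, 0]]
    - [[0, 0, 0], [0, 0, 0]]
    - [[0, 0, 0], [0, 0, 0]]
    - [[0, 0, 0], [0, 0, 0]]
  fingers: -1
  grip_force: 40

```text
time: 4.2
eef_pos: [0.5752, -0.2904, 0.0348]
tcp_rot: [0.581, 0.814, -0.0, 0.002]
contact_force: [-0.6, -0.1, 5.9]
opening: 0.525
finger_force: 42.3
```

step_arm:
  increments:
    - [[0, 0, 10], [0, 0, 0]]
    - [[0, 0, 25], [0, 0, 0]]
    - [[0, 0, 33], [0, 0, 0]]
    - [[0, 0, 33], [0, 0, 0]]
    - [[0, 0, 33], [0, 0, 0]]
    - [[0, 0, 31], [0, 0, 0]]
    - [[0, 0, 0], [0, 0, 0]]
    - [[0, 0, 0], [0, 0, 0]]

```text
time: 4.87
eef_pos: [0.5745, -0.2896, 0.1992]
tcp_rot: [0.581, 0.814, 0.0, 0.002]
contact_force: [0.2, 0.8, -3.9]
opening: 0.522
finger_force: 42.2
```

step_arm:
  increments:
    - [[-3, 11, 0], [0, 0, 0]]
    - [[-6, 25, 0], [0, 0, 0]]
    - [[-8, 35, 0], [0, 0, 0]]
    - [[-8, 35, 0], [0, 0, 0]]
    - [[-8, 35, 0], [0, 0, 0]]
    - [[-8, 35, 0], [0, 0, 0]]
    - [[-8, 35, 0], [0, 0, 0]]
    - [[-8, 35, 0], [0, 0, 0]]

```text
time: 5.53
eef_pos: [0.5136, -0.0405, 0.1932]
tcp_rot: [0.581, 0.814, -0.001, -0.004]
contact_force: [1.7, 1.1, -4.5]
opening: 0.524
finger_force: 42.1
```

step_arm:
  increments:
    - [[-8, 35, 0], [0, 0, 0]]
    - [[-8, 30, 0], [0, 0, 0]]
    - [[-6, 22, 0], [0, 0, 0]]
    - [[-6, 18, 0], [0, 0, 0]]
    - [[0, 0, 0], [0, 0, 0]]
    - [[0, 0, 0], [0, 0, 0]]
    - [[0, 0, 0], [0, 0, 0]]

```text
time: 6.12
eef_pos: [0.4874, 0.0618, 0.195]
tcp_rot: [0.581, 0.814, -0.001, -0.002]
contact_force: [0.6, 0.9, -3.4]
opening: 0.523
finger_force: 42.1
```

```bash
python3 - <<'E'
from h import *
s=readout.get_state(); print(s['eef_pos'],s['contact_force'],s['opening'],s['wrist_torque'])
b=snap('side','pics/s2.png'); a=snap('top','pics/t2.png'); b=cv2.imread('pics/s2.png'); a=cv2.imread('pics/t2.png')
cv2.imwrite('pics/c3.png',np.hstack([cv2.resize(b[150:290,170:350],None,fx=3,fy=3,interpolation=cv2.INTER_CUBIC)[:, :],cv2.resize(a[90:230,120:200],None,fx=3,fy=3)]))
E
```

```text
[0.48744412 0.06184054 0.19504005] [ 0.56616767  0.88033312 -3.36382054] 0.5232116109786191 [-0.03295835 -0.04311899  0.02294557]
```

View pics/c3.png

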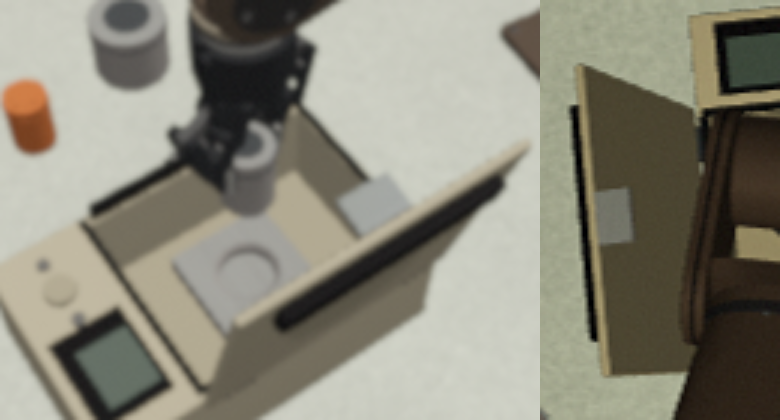

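The side view shows the jar held upright above the socket: jar bottom at crop (248,205), socket at (247,272). The lid is still open. I'll shift 2.5 mm in x and lower it.

step_arm:
  increments:
    - [[2.5, -0.5, -12], [0, 0, 0]]
    - [[0, 0, -22], [0, 0, 0]]
    - [[0, 0, -22], [0, 0, 0]]
    - [[0, 0, -20], [0, 0, 0]]
    - [[0, 0, -14], [0, 0, 0]]
    - [[0, 0, -8], [0, 0, 0]]
    - [[0, 0, 0], [0, 0, 0]]
    - [[0, 0, 0], [0, 0, 0]]

```text
time: 6.88
eef_pos: [0.4915, 0.0608, 0.0989]
tcp_rot: [0.582, 0.813, -0.0, -0.0]
contact_force: [0.7, 0.0, -3.3]
opening: 0.526
finger_force: 42.0
```

step_arm:
  increments:
    - [[0, 0, -4], [0, 0, 0]]
    - [[0, 0, -4], [0, 0, 0]]
    - [[0, 0, -4], [0, 0, 0]]
    - [[0, 0, -4], [0, 0, 0]]
    - [[0, 0, 0], [0, 0, 0]]

```text
time: 7.3
eef_pos: [0.4908, 0.0613, 0.0825]
tcp_rot: [0.581, 0.814, -0.0, -0.001]
contact_force: [0.3, 0.6, -4.5]
opening: 0.525
finger_force: 42.1
```

step_arm:
  increments:
    - [[0, 0, -3], [0, 0, 0]]
    - [[0, 0, -3], [0, 0, 0]]
    - [[0, 0, -3], [0, 0, 0]]
    - [[0, 0, 0], [0, 0, 0]]

```text
time: 7.63
eef_pos: [0.4909, 0.0612, 0.0735]
tcp_rot: [0.581, 0.814, -0.0, -0.001]
contact_force: [-0.7, -0.5, -4.9]
opening: 0.53
finger_force: 42.1
```

step_arm:
  increments:
    - [[0, 0, -2], [0, 0, 0]]
    - [[0, 0, -2], [0, 0, 0]]
    - [[0, 0, 0], [0, 0, 0]]

```text
time: 7.88
eef_pos: [0.4912, 0.0612, 0.0699]
tcp_rot: [0.581, 0.814, -0.0, -0.0]
contact_force: [-0.1, -0.6, -3.8]
opening: 0.527
finger_force: 42.1
```

step_arm:
  increments:
    - [[0, 0, -2], [0, 0, 0]]
    - [[0, 0, -2], [0, 0, 0]]
    - [[0, 0, 0], [0, 0, 0]]

```text
time: 8.13
eef_pos: [0.4912, 0.0612, 0.0659]
tcp_rot: [0.581, 0.814, -0.0, -0.0]
contact_force: [-0.2, -0.8, -4.8]
opening: 0.526
finger_force: 42.1
```

step_arm:
  increments:
    - [[0, 0, -1.5], [0, 0, 0]]
    - [[0, 0, -1.5], [0, 0, 0]]
    - [[0, 0, 0], [0, 0, 0]]

```text
time: 8.38
eef_pos: [0.4912, 0.0612, 0.063]
tcp_rot: [0.581, 0.814, -0.0, -0.0]
contact_force: [0.3, 0.8, -4.3]
opening: 0.524
finger_force: 42.1
```

step_arm:
  increments:
    - [[0, 0, -1], [0, 0, 0]]
    - [[0, 0, -0.7], [0, 0, 0]]
    - [[0, 0, 0], [0, 0, 0]]

```text
time: 8.63
eef_pos: [0.4913, 0.0612, 0.0615]
tcp_rot: [0.581, 0.814, -0.0, -0.0]
contact_force: [0.1, 0.1, -4.5]
opening: 0.528
finger_force: 42.1
```

step_arm:
  increments:
    - [[0, 0, -1], [0, 0, 0]]
    - [[0, 0, 0], [0, 0, 0]]

```text
time: 8.8
eef_pos: [0.4917, 0.0612, 0.0609]
tcp_rot: [0.581, 0.814, 0.0, 0.0]
contact_force: [0.2, 0.0, -2.1]
opening: 0.522
finger_force: 42.2
```

step_arm:
  increments:
    - [[0, 0, -1], [0, 0, 0]]
    - [[0, 0, 0], [0, 0, 0]]

```text
time: 8.97
eef_pos: [0.4917, 0.0612, 0.0608]
tcp_rot: [0.581, 0.814, -0.0, -0.0]
contact_force: [-3.8, 0.9, 4.2]
opening: 0.525
finger_force: 42.9
```

It touched down at the expected height (z 0.061), so I release and rise.

step_arm:
  increments:
    - [[0, 0, 0], [0, 0, 0]]
    - [[0, 0, 0], [0, 0, 0]]
    - [[0, 0, 0], [0, 0, 0]]
    - [[0, 0, 0], [0, 0, 0]]
    - [[0, 0, 0], [0, 0, 0]]
    - [[0, 0, 0], [0, 0, 0]]
  fingers: 0.6

```text
time: 9.47
eef_pos: [0.4916, 0.0612, 0.0596]
tcp_rot: [0.581, 0.814, 0.0, 0.0]
contact_force: [-0.2, -0.1, 0.1]
opening: 0.8
finger_force: 0.0
```

step_arm:
  increments:
    - [[0, 0, 10], [0, 0, 0]]
    - [[0, 0, 20], [0, 0, 0]]
    - [[0, 0, 35], [0, 0, 0]]
    - [[0, 0, 40], [0, 0, 0]]
    - [[0, 0, 40], [0, 0, 0]]
    - [[0, 0, 40], [0, 0, 0]]
    - [[0, 0, 40], [0, 0, 0]]
    - [[0, 0, 40], [0, 0, 0]]

```text
time: 10.13
eef_pos: [0.4909, 0.0613, 0.3276]
tcp_rot: [0.581, 0.814, 0.0, 0.001]
contact_force: [0.1, 0.1, -0.0]
opening: 0.8
finger_force: 0.0
```

step_arm:
  increments:
    - [[0, 0, 40], [0, 0, 0]]
    - [[0, 0, 40], [0, 0, 0]]
    - [[0, 0, 0], [0, 0, 0]]
  fingers: -1

```text
time: 10.38
eef_pos: [0.4934, 0.0611, 0.4162]
tcp_rot: [0.581, 0.814, 0.005, 0.008]
contact_force: [-1.1, 1.3, 1.7]
opening: 0.377
finger_force: 0.0
```

```bash
python3 - <<'E'
from h import *
print(readout.get_state()['eef_pos'])
snap('side','pics/s3.png'); b=cv2.imread('pics/s3.png')
cv2.imwrite('pics/c4.png',cv2.resize(b[150:290,160:360],None,fx=4,fy=4,interpolation=cv2.INTER_CUBIC))
E
```

```text
[0.49341726 0.06109819 0.41619079]
```

View pics/c4.png

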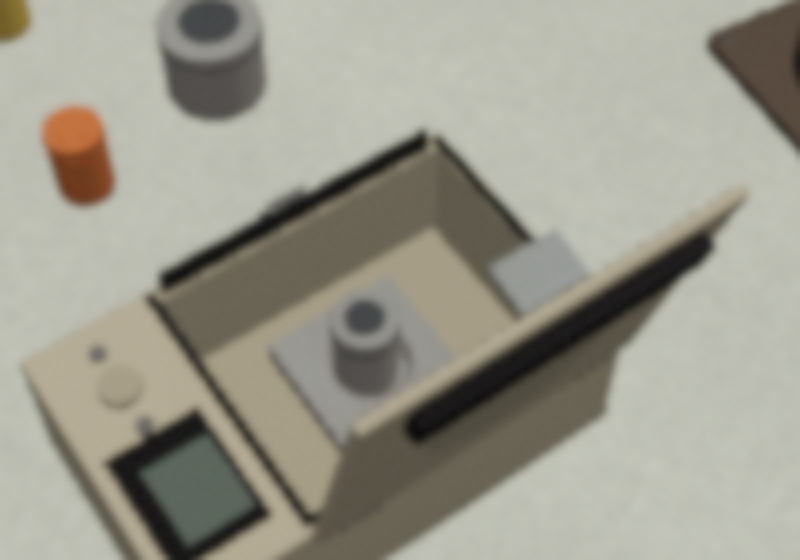

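The jar stands upright and home in the socket: jar top at crop (365,317), block around (360,365). The lid is open at roughly 1.8 rad, judging by its edge in the top view. Next I cross over the lid at z 0.42 to its outer side with the fingers shut, and compute the closing arc.

step_arm:
  increments:
    - [[-3, 27, 0], [0, 0, -0.1]]
    - [[-4, 35, 0], [0, 0, -0.115]]
    - [[-4, 38, 0], [0, 0, 0]]
    - [[-4, 38, 0], [0, 0, 0]]
    - [[-4, 38, 0], [0, 0, 0]]
    - [[-4, 30, 0], [0, 0, 0]]
    - [[-3, 16, 0], [0, 0, 0]]
    - [[0, 0, 0], [0, 0, 0]]

```text
time: 11.1
eef_pos: [0.464, 0.2852, 0.4032]
tcp_rot: [0.663, 0.749, -0.001, -0.001]
contact_force: [0.2, 0.0, -0.1]
opening: 0.001
finger_force: 0.0
```

```bash
python3 - <<'E'
from fit import *
p=[.48987,.07432,.1155]
print(readout.get_state()['eef_pos'], readout.get_state()['tcp_rot'])
prev=None
for t in list(np.arange(1.95,.14,-.075))+[.15,.1,.05]:
    y=100-196*np.cos(t)+20*np.sin(t)+11*np.sin(t); z=117+196*np.sin(t)+20*np.cos(t)
    q=w(p,(0,y,z))*1e3; print(round(t,3),np.round(q,1), None if prev is None else np.round(q-prev,1)); prev=q
E
```

```text
[0.46402609 0.2851857  0.40323426] [ 0.6628129   0.74878381 -0.00086149 -0.00105743]
1.95 [466.7 274.3 291.7] None
1.875 [468.2 261.4 298. ] [  1.5 -13.    6.3]
1.8 [469.7 247.9 303.3] [  1.6 -13.5   5.3]
1.725 [471.3 234.  307.6] [  1.6 -13.9   4.3]
1.65 [473.  219.8 310.8] [  1.7 -14.2   3.2]
1.575 [474.7 205.3 312.9] [  1.7 -14.5   2.1]
1.5 [476.4 190.6 313.9] [  1.7 -14.7   1. ]
1.425 [478.1 175.8 313.8] [  1.7 -14.8  -0.1]
1.35 [479.8 161.1 312.6] [  1.7 -14.8  -1.2]
1.275 [481.5 146.4 310.3] [  1.7 -14.7  -2.3]
1.2 [483.2 131.8 306.9] [  1.7 -14.6  -3.4]
1.125 [484.9 117.5 302.5] [  1.7 -14.3  -4.5]
1.05 [486.5 103.5 297. ] [  1.6 -14.   -5.5]
0.975 [488.1  89.9 290.5] [  1.6 -13.6  -6.5]
0.9 [489.6  76.8 283. ] [  1.5 -13.1  -7.5]
0.825 [491.   64.2 274.5] [  1.5 -12.6  -8.4]
0.75 [492.4  52.2 265.2] [  1.4 -12.   -9.3]
0.675 [493.7  40.9 255.1] [  1.3 -11.3 -10.1]
0.6 [495.   30.4 244.2] [  1.2 -10.5 -10.9]
0.525 [496.1  20.6 232.5] [  1.1  -9.7 -11.6]
0.45 [497.1  11.7 220.3] [  1.   -8.9 -12.3]
0.375 [498.1   3.8 207.4] [  0.9  -8.  -12.9]
0.3 [498.9  -3.2 194. ] [  0.8  -7.  -13.4]
0.225 [499.6  -9.3 180.2] [  0.7  -6.  -13.8]
0.15 [500.1 -14.3 166.1] [  0.6  -5.  -14.2]
0.15 [500.1 -14.3 166.1] [ 0. -0. -0.]
0.1 [500.5 -17.  156.5] [ 0.3 -2.7 -9.6]
0.05 [500.7 -19.3 146.8] [ 0.3 -2.3 -9.7]
```

step_arm:
  increments:
    - [[0, 4, -15], [0, 0, 0]]
    - [[0, 0, -30], [0, 0, 0]]
    - [[0, 0, -30], [0, 0, 0]]
    - [[0, 0, -22], [0, 0, 0]]
    - [[0, 0, -10], [0, 0, 0]]
    - [[0, 0, 0], [0, 0, 0]]

```text
time: 11.6
eef_pos: [0.4641, 0.2851, 0.2938]
tcp_rot: [0.665, 0.747, -0.003, -0.001]
contact_force: [-0.9, 0.0, -0.4]
opening: 0.003
finger_force: 0.0
```

step_arm:
  increments:
    - [[1, -6, 0], [0, 0, 0]]
    - [[1, -7, 0], [0, 0, 0]]
    - [[1, -7, 1], [0, 0, 0]]
    - [[1, -7, 2], [0, 0, 0]]
    - [[1, -7, 2], [0, 0, 0]]
    - [[1, -7, 2], [0, 0, 0]]

```text
time: 12.1
eef_pos: [0.4719, 0.2453, 0.306]
tcp_rot: [0.665, 0.747, 0.001, -0.0]
contact_force: [-1.0, 2.5, 0.4]
opening: 0.002
finger_force: 1.4
```

step_arm:
  increments:
    - [[1, -7, 2], [0, 0, 0]]
    - [[1, -7, 2], [0, 0, 0]]
    - [[1, -7, 2], [0, 0, 0]]
    - [[1, -7, 2], [0, 0, 0]]

```text
time: 12.43
eef_pos: [0.4753, 0.2169, 0.3126]
tcp_rot: [0.664, 0.747, -0.0, -0.0]
contact_force: [-0.5, 1.5, -1.0]
opening: 0.002
finger_force: 1.0
```

The lid is moving at about 2 N. I'll follow the arc.

step_arm:
  increments:
    - [[1, -13, 1], [0, 0, 0]]
    - [[1.5, -14.5, 1], [0, 0, 0]]
    - [[1.7, -14.8, 0], [0, 0, 0]]
    - [[1.7, -14.8, -1], [0, 0, 0]]
    - [[1.7, -14.7, -2], [0, 0, 0]]
    - [[1.7, -14.6, -3.4], [0, 0, 0]]
    - [[1.7, -14.3, -4.5], [0, 0, 0]]
    - [[1.6, -14, -5.5], [0, 0, 0]]

```text
time: 13.1
eef_pos: [0.4882, 0.1016, 0.2979]
tcp_rot: [0.665, 0.747, -0.0, 0.0]
contact_force: [0.7, 1.8, -0.1]
opening: -0.002
finger_force: 0.7
```

step_arm:
  increments:
    - [[1.6, -13.6, -6.5], [0, 0, 0]]
    - [[1.5, -13.1, -7.5], [0, 0, 0]]
    - [[1.5, -12.6, -8.4], [0, 0, 0]]
    - [[1.4, -12, -9.3], [0, 0, 0]]
    - [[1.3, -11.3, -10.1], [0, 0, 0]]

```text
time: 13.52
eef_pos: [0.4955, 0.0389, 0.2558]
tcp_rot: [0.665, 0.747, -0.0, 0.0]
contact_force: [0.4, 1.4, 1.3]
opening: 0.003
finger_force: 0.6
```

Tracking matches the table (θ≈0.675), so I continue.

step_arm:
  increments:
    - [[1, -10.5, -10.9], [0, 0, 0]]
    - [[1, -9.7, -11.6], [0, 0, 0]]
    - [[1, -8.9, -12.3], [0, 0, 0]]
    - [[0.7, -8, -12.9], [0, 0, 0]]
    - [[0.5, -7, -13.4], [0, 0, 0]]
    - [[0.5, -6, -12], [0, 0, 0]]
    - [[0, 0, 0], [0, 0, 0]]

```text
time: 14.1
eef_pos: [0.4984, -0.0108, 0.1797]
tcp_rot: [0.665, 0.747, -0.002, -0.002]
contact_force: [-0.1, 0.2, -0.9]
opening: -0.001
finger_force: 0.0
```

step_arm:
  increments:
    - [[0, -1, -4], [0, 0, 0]]
    - [[0, -1, -3], [0, 0, 0]]
    - [[0, 0, 0], [0, 0, 0]]

```text
time: 14.35
eef_pos: [0.5002, -0.0119, 0.1762]
tcp_rot: [0.664, 0.747, -0.0, 0.0]
contact_force: [-0.6, 0.8, 0.1]
opening: 0.0
finger_force: 0.0
```

step_arm:
  increments:
    - [[0, -1, -3], [0, 0, 0]]
    - [[0, -1, -3], [0, 0, 0]]
    - [[0, -1, -3], [0, 0, 0]]
    - [[0, 0, 0], [0, 0, 0]]

```text
time: 14.68
eef_pos: [0.5001, -0.0149, 0.1669]
tcp_rot: [0.664, 0.747, -0.0, -0.0]
contact_force: [0.1, 0.6, -0.3]
opening: 0.001
finger_force: 0.1
```

step_arm:
  increments:
    - [[0, -1, -2], [0, 0, 0]]
    - [[0, -1, -2], [0, 0, 0]]
    - [[0, 0, 0], [0, 0, 0]]

```text
time: 14.93
eef_pos: [0.5, -0.0171, 0.163]
tcp_rot: [0.665, 0.747, -0.0, -0.0]
contact_force: [0.7, -0.0, -0.5]
opening: 0.0
finger_force: 0.0
```

step_arm:
  increments:
    - [[0, -1, -2], [0, 0, 0]]
    - [[0, 0, 0], [0, 0, 0]]

```text
time: 15.1
eef_pos: [0.5003, -0.0179, 0.1612]
tcp_rot: [0.665, 0.747, 0.0, 0.0]
contact_force: [0.2, 0.2, 1.3]
opening: 0.002
finger_force: 0.3
```

step_arm:
  increments:
    - [[0, -1, -1.5], [0, 0, 0]]
    - [[0, -0.5, -1.5], [0, 0, 0]]
    - [[0, 0, 0], [0, 0, 0]]

```text
time: 15.35
eef_pos: [0.5003, -0.0194, 0.1583]
tcp_rot: [0.664, 0.747, 0.0, 0.0]
contact_force: [0.6, 0.9, 1.3]
opening: 0.004
finger_force: 0.6
```

step_arm:
  increments:
    - [[0, -0.5, -1.5], [0, 0, 0]]
    - [[0, 0, 0], [0, 0, 0]]

```text
time: 15.52
eef_pos: [0.5003, -0.0199, 0.1568]
tcp_rot: [0.664, 0.747, 0.0, 0.0]
contact_force: [0.2, 0.4, 1.8]
opening: 0.001
finger_force: 0.8
```

step_arm:
  increments:
    - [[0, -0.5, -1.5], [0, 0, 0]]
    - [[0, 0, 0], [0, 0, 0]]

```text
time: 15.68
eef_pos: [0.5003, -0.0204, 0.1553]
tcp_rot: [0.664, 0.747, 0.0, 0.0]
contact_force: [0.3, 1.1, 1.2]
opening: -0.002
finger_force: 0.9
```

step_arm:
  increments:
    - [[0, 0, -1], [0, 0, 0]]
    - [[0, 0, -1], [0, 0, 0]]
    - [[0, 0, 0], [0, 0, 0]]

```text
time: 15.93
eef_pos: [0.5004, -0.0207, 0.1535]
tcp_rot: [0.664, 0.747, -0.0, 0.0]
contact_force: [0.8, 0.5, 3.2]
opening: 0.001
finger_force: 1.4
```

step_arm:
  increments:
    - [[0, 0, -1], [0, 0, 0]]
    - [[0, 0, 0], [0, 0, 0]]

```text
time: 16.1
eef_pos: [0.5004, -0.0208, 0.1527]
tcp_rot: [0.664, 0.747, -0.0, 0.001]
contact_force: [-0.3, 0.2, 5.1]
opening: 0.002
finger_force: 2.2
```

step_arm:
  increments:
    - [[0, 0, -1], [0, 0, 0]]
    - [[0, 0, 0], [0, 0, 0]]

```text
time: 16.27
eef_pos: [0.5004, -0.0209, 0.1517]
tcp_rot: [0.664, 0.747, -0.0, 0.001]
contact_force: [-0.7, -0.6, 4.7]
opening: 0.0
finger_force: 2.3
```

step_arm:
  increments:
    - [[0, 0, -0.6], [0, 0, 0]]
    - [[0, 0, -0.6], [0, 0, 0]]
    - [[0, 0, 0], [0, 0, 0]]

```text
time: 16.52
eef_pos: [0.5005, -0.0211, 0.1506]
tcp_rot: [0.664, 0.747, -0.0, 0.001]
contact_force: [-0.9, -2.0, 5.5]
opening: 0.0
finger_force: 2.6
```

step_arm:
  increments:
    - [[0, 0, -0.6], [0, 0, 0]]
    - [[0, 0, -0.6], [0, 0, 0]]
    - [[0, 0, 0], [0, 0, 0]]

```text
time: 16.77
eef_pos: [0.5005, -0.0213, 0.1495]
tcp_rot: [0.664, 0.747, -0.001, 0.001]
contact_force: [-1.3, -1.8, 4.7]
opening: -0.001
finger_force: 2.6
```

step_arm:
  increments:
    - [[0, 0, -0.6], [0, 0, 0]]
    - [[0, 0, 0], [0, 0, 0]]

```text
time: 16.93
eef_pos: [0.5005, -0.0213, 0.1489]
tcp_rot: [0.664, 0.747, -0.001, 0.001]
contact_force: [0.4, -2.5, 5.0]
opening: -0.001
finger_force: 2.6
```

step_arm:
  increments:
    - [[0, 0, -0.6], [0, 0, 0]]
    - [[0, 0, 0], [0, 0, 0]]

```text
time: 17.1
eef_pos: [0.5005, -0.0214, 0.1485]
tcp_rot: [0.664, 0.747, -0.001, 0.001]
contact_force: [-1.7, -2.3, 6.1]
opening: 0.003
finger_force: 3.0
```

step_arm:
  increments:
    - [[0, 0, -0.5], [0, 0, 0]]
    - [[0, 0, 0], [0, 0, 0]]

```text
time: 17.27
eef_pos: [0.5006, -0.0214, 0.1482]
tcp_rot: [0.664, 0.747, -0.001, 0.001]
contact_force: [-1.0, -3.2, 6.8]
opening: 0.0
finger_force: 3.4
```

step_arm:
  increments:
    - [[0, 0, -0.5], [0, 0, 0]]
    - [[0, 0, 0], [0, 0, 0]]

```text
time: 17.43
eef_pos: [0.5006, -0.0214, 0.1481]
tcp_rot: [0.664, 0.747, -0.001, 0.001]
contact_force: [-1.7, -2.2, 8.9]
opening: -0.0
finger_force: 4.3
```

step_arm:
  increments:
    - [[0, 0, -0.5], [0, 0, 0]]
    - [[0, 0, 0], [0, 0, 0]]

```text
time: 17.6
eef_pos: [0.5006, -0.0215, 0.148]
tcp_rot: [0.664, 0.747, -0.001, 0.001]
contact_force: [-4.1, -3.2, 10.5]
opening: 0.003
finger_force: 5.2
```

step_arm:
  increments:
    - [[0, 0, -0.5], [0, 0, 0]]
    - [[0, 0, 0], [0, 0, 0]]

```text
time: 17.77
eef_pos: [0.5006, -0.0215, 0.1479]
tcp_rot: [0.664, 0.748, -0.001, 0.001]
contact_force: [-3.6, -1.5, 11.5]
opening: 0.0
finger_force: 6.1
```

The force now rises about 2 N per 0.1 mm, so this is the hard stop just past the catch. I'll press slightly more for margin (about 15 N), then ease off and check.

step_arm:
  increments:
    - [[0, 0, -0.6], [0, 0, 0]]
    - [[0, 0, 0], [0, 0, 0]]

```text
time: 17.93
eef_pos: [0.5007, -0.0215, 0.1477]
tcp_rot: [0.664, 0.748, -0.001, 0.001]
contact_force: [-5.6, -1.4, 13.0]
opening: 0.002
finger_force: 7.1
```

step_arm:
  increments:
    - [[0, 0, -0.5], [0, 0, 0]]
    - [[0, 0, 0], [0, 0, 0]]

```text
time: 18.1
eef_pos: [0.5007, -0.0215, 0.1476]
tcp_rot: [0.664, 0.748, -0.001, 0.001]
contact_force: [-5.2, -1.3, 15.5]
opening: -0.002
finger_force: 8.0
```

step_arm:
  increments:
    - [[0, 0, 1.5], [0, 0, 0]]
    - [[0, 0, 1.5], [0, 0, 0]]
    - [[0, 0, 0], [0, 0, 0]]

```text
time: 18.35
eef_pos: [0.5005, -0.0212, 0.1484]
tcp_rot: [0.664, 0.747, -0.0, 0.001]
contact_force: [-0.3, -1.8, 7.0]
opening: -0.004
finger_force: 3.4
```

step_arm:
  increments:
    - [[0, 0, 1], [0, 0, 0]]
    - [[0, 0, 0], [0, 0, 0]]

```text
time: 18.52
eef_pos: [0.5005, -0.0208, 0.1488]
tcp_rot: [0.664, 0.747, -0.0, 0.001]
contact_force: [0.2, -2.6, 5.4]
opening: -0.001
finger_force: 2.4
```

step_arm:
  increments:
    - [[0, 0, 2], [0, 0, 0]]
    - [[0, 0, 0], [0, 0, 0]]

```text
time: 18.68
eef_pos: [0.4994, -0.0198, 0.1497]
tcp_rot: [0.665, 0.747, -0.0, -0.001]
contact_force: [-0.3, 0.1, -0.5]
opening: 0.003
finger_force: 0.0
```

The force fell to zero at z 0.1497 (θ≈0.064) with the lid no longer following. An uncaught lid would still push there, so it appears latched. I'll back off and verify.

step_arm:
  increments:
    - [[0, 0, 10], [0, 0, 0]]
    - [[0, 0, 30], [0, 0, 0]]
    - [[0, 0, 40], [0, 0, 0]]
    - [[0, 0, 40], [0, 0, 0]]
    - [[0, 0, 40], [0, 0, 0]]
    - [[0, 0, 40], [0, 0, 0]]
    - [[0, 0, 0], [0, 0, 0]]
    - [[0, 0, 0], [0, 0, 0]]

```text
time: 19.35
eef_pos: [0.501, -0.0203, 0.3543]
tcp_rot: [0.664, 0.747, 0.002, 0.003]
contact_force: [0.4, 0.5, -1.3]
opening: -0.003
finger_force: 0.0
```

```bash
python3 - <<'E'
from h import *
from fit import w
s=readout.get_state(); print(s['eef_pos'],s['contact_force'],s['time'])
p=[.48987,.07432,.1155]
for th in (.03,.057,.075,.1):
    print(th,[np.round(proj('side',w(p,(x,100-196*np.cos(th)+20*np.sin(th)-12,117+196*np.sin(th)+20*np.cos(th)))),1) for x in(-90,90)])
snap('side','pics/s4.png'); b=cv2.imread('pics/s4.png')
cv2.imwrite('pics/c5.png',cv2.resize(b[130:280,150:350],None,fx=4,fy=4,interpolation=cv2.INTER_CUBIC))
E
```

```text
[ 0.50104436 -0.02030648  0.35433455] [ 0.39410525  0.46472493 -1.29829515] 19.35
0.03 [array([258.6, 179. ]), array([200. , 210.3])]
0.057 [array([258.7, 178. ]), array([199.9, 209.3])]
0.075 [array([258.9, 177.3]), array([199.9, 208.6])]
0.1 [array([259.1, 176.3]), array([199.8, 207.8])]
```

View pics/c5.png

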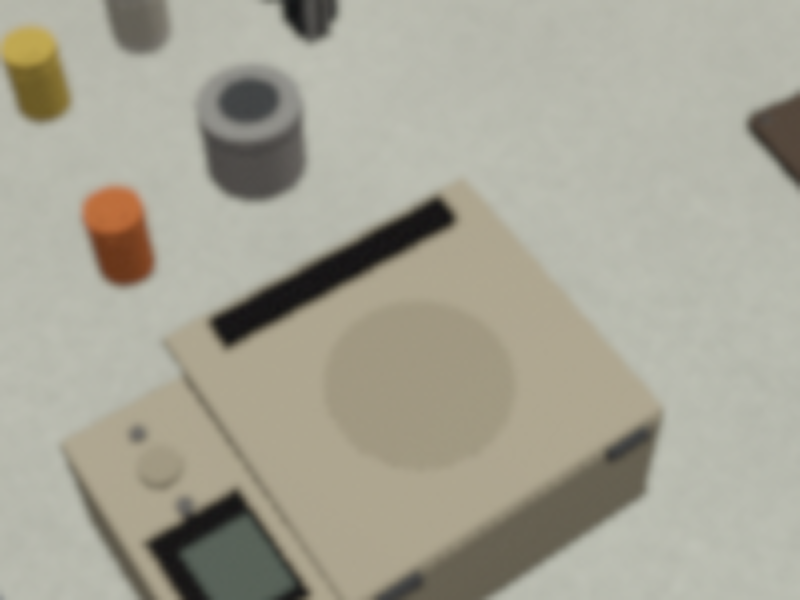

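The lid looks closed, with the strip from (220,330) to (445,210), and the bystanders haven't moved. But the side view can't separate 0.06 from 0.08 rad. A gentle touch probe will: an uncaught lid would meet the finger near z 0.1525, a caught one near 0.149.

step_arm:
  increments:
    - [[0, 0, -40], [0, 0, 0]]
    - [[0, 0, -40], [0, 0, 0]]
    - [[0, 0, -40], [0, 0, 0]]
    - [[0, 0, -35], [0, 0, 0]]
    - [[0, 0, -20], [0, 0, 0]]
    - [[0, 0, -10], [0, 0, 0]]
    - [[0, 0, -7], [0, 0, 0]]
    - [[0, 0, 0], [0, 0, 0]]

```text
time: 20.07
eef_pos: [0.499, -0.0201, 0.1567]
tcp_rot: [0.664, 0.747, -0.001, -0.002]
contact_force: [-0.5, -0.1, -0.6]
opening: -0.0
finger_force: 0.0
```

step_arm:
  increments:
    - [[0, 0, -4], [0, 0, 0]]
    - [[0, 0, -3], [0, 0, 0]]
    - [[0, 0, 0], [0, 0, 0]]
    - [[0, 0, 0], [0, 0, 0]]

```text
time: 20.4
eef_pos: [0.5007, -0.0205, 0.1526]
tcp_rot: [0.664, 0.747, 0.0, 0.001]
contact_force: [-0.2, -0.3, -0.3]
opening: -0.001
finger_force: 0.0
```

step_arm:
  increments:
    - [[0, 0, -1], [0, 0, 0]]
    - [[0, 0, 0], [0, 0, 0]]
    - [[0, 0, 0], [0, 0, 0]]

```text
time: 20.65
eef_pos: [0.5003, -0.0204, 0.151]
tcp_rot: [0.664, 0.747, 0.0, 0.0]
contact_force: [0.6, -0.3, 0.4]
opening: -0.002
finger_force: 0.0
```

step_arm:
  increments:
    - [[0, 0, -1], [0, 0, 0]]
    - [[0, 0, 0], [0, 0, 0]]
    - [[0, 0, 0], [0, 0, 0]]

```text
time: 20.9
eef_pos: [0.5001, -0.0204, 0.1496]
tcp_rot: [0.664, 0.747, -0.0, -0.0]
contact_force: [-0.0, 0.7, -0.3]
opening: -0.006
finger_force: 0.0
```

step_arm:
  increments:
    - [[0, 0, -1], [0, 0, 0]]
    - [[0, 0, 0], [0, 0, 0]]
    - [[0, 0, 0], [0, 0, 0]]

```text
time: 21.15
eef_pos: [0.5003, -0.0204, 0.149]
tcp_rot: [0.664, 0.747, 0.0, 0.0]
contact_force: [-1.2, 0.9, 1.9]
opening: -0.003
finger_force: 1.2
```

First contact came at z 0.149, so the lid stayed down by itself and is latched. I'll retreat and hand in.

step_arm:
  increments:
    - [[0, 0, 4], [0, 0, 0]]
    - [[0, 0, 20], [0, 0, 0]]
    - [[0, 0, 35], [0, 0, 0]]
    - [[0, 0, 35], [0, 0, 0]]
    - [[0, 0, 35], [0, 0, 0]]
    - [[0, 0, 20], [0, 0, 0]]
    - [[0, 0, 0], [0, 0, 0]]
    - [[0, 0, 0], [0, 0, 0]]

```text
time: 21.82
eef_pos: [0.5007, -0.0205, 0.2991]
tcp_rot: [0.664, 0.747, 0.001, 0.001]
contact_force: [1.2, 0.1, -1.3]
opening: -0.003
finger_force: 0.0
```

```bash
python3 -c "
from plant import sign_off; print(sign_off())"
```

```text
the job is handed in; nothing more can be done
None
```

The jar stands home in the socket and the lid is down on its latch (about 16 N peak reading; a touch probe found it still down after release). I handed the job in at about 22 s, but `sign_off()` returned no verdict.

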